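# Lay out model parts in reverse order for assembly

## Robot

A 7-joint arm with a two-finger parallel gripper is mounted at the origin on the work surface; the furniture and walls round the work are solid. World frame = base frame: x ahead of the robot, y to its left, z up, the work surface at z = 0. Lengths are in m, angles in rad, forces in N, time in s.
With the tool pointing down it reaches from about 0.4 to 0.85 m from the base axis. Payload 4.5 kg.
Tool frame: the origin (TCP) lies midway between the tips of the shut fingers; the grasp point (between the pads) lies 19 mm behind it; z points along the fingers, y is the line along which they close (so a half turn about z gives the same grasp; the last joint's range is limited). The gripper opens to 88 mm and grips with 3 to 60 N. Pads are 18 mm wide; open, the fingers measure 123 mm over their backs; the gripper's body (75 mm by 187 mm) begins 45 mm behind the grasp point.
Start: joints at [-1.291, 0.689, -0.195, 1.565, 0.157, 0.902, -0.215], TCP at [0.152, 0.606, 0.239] pointing down, gripper open.
Joint ranges: [-3.01, 3.01], [-0.46, 2.08], [-1.47, 1.51], [0.13, 2.56], [-1, 4.14], [0.04, 2.09], [-2.66, 2.66]. Speed limits (rad/s): [2.57, 2.57, 3.14, 3.14, 3.14, 3.14, 3.14].

## Interface

Orientations are given as a unit quaternion [x, y, z, w].
In Python, from plant import r, eyes, finish_job gives the robot as it stands. The module is installed in compiled form; this text tells all that it offers.
- The arm moves only by the tool move_arm, never from a script. Its argument "motion" is a list of rows, each a list of 7 numbers: the shift along the tool's x, y, z in mm, then the turn, a rotation vector about the tool's x, y, z in degrees, then the closure, from 0 (fully open) to 1 (shut). A call has 1 to 5 rows; each row is the pose to reach, as a shift and turn from the pose commanded when the call began, along the tool's axes at that moment; what a row does not reach only later rows make up. A row lasts 1/8 s, in which the tool goes at most 62.5 mm and 10.7 degrees, less where a joint would pass 70% of its speed; a pose out of reach is approached as far as the arm can. A call with a gripper value outside its range is refused whole. The fingers move at their own pace and stop on an object; "newtons" is the grip in N (left out, the last holds). Time passes only in rows, so rows that repeat a pose let the fingers close. It gives the time, the measured TCP pose, the force, the opening and the grip force at its end, in the units of the state.
- r.get_state(): the state, without advancing time (a new reading comes with each control period).
- eyes.snapshot(name): name is "scene" or "top" or "wrist"; returns a dict with "frame" (400x640x3 uint8, red, green, blue), "z_map" (400x640 float32, m along the optical axis (not along the pixel's ray), 0 where there is no reading), "intrinsics" (3x3 intrinsics, pixels), "world_to_cam" (4x4, takes a point from world to camera coordinates). Camera axes: x right, y down, z forward; pixel columns grow to the right and rows downward; lengths in m; the calibration is good to about 2 mm. A picture is of the moment at which its call begins.
- finish_job(): hands the job in; it is judged then, once.
The state is a dict: "clock": time; "q": joint angles; "qd": joint speeds; "joint_torque": joint torques, N m; "tool_pos": TCP position; "eef_rot": TCP orientation; "contact_force": force on the tool from outside, world axes, zero at the start; "moment": the same for the moment, N m; "opening": opening from 0.0 (shut) to 1.0 (fully open); "finger_force": force on a finger pad.
Only numpy, scipy, OpenCV 4.12 (cv2) and the standard library are available. Lean on these libraries where they do the work, as an engineer would, in place of code of your own. Each camera call takes 0.05 s, during which the arm holds its last target. There are 200 camera calls.

## Task

The four small wooden parts lie on the row of dark pads in the order in which they were made, and the assembly needs them the other way round. Move them to the tray with the ribs, one lying flat in the middle of each compartment, in reverse order from left to right: the part at the left end of the pads goes into the right-hand compartment, the next one beside it, and so on.

Things in the scene. Friction and masses are not known exactly. Their poses are not given: they have to be found in the camera images.
- block_part: The small sawn bamboo-wood block, 27 x 22 mm and 21 mm high; its 27 mm side lies along its x axis; loose, about 0.03 kg. Origin: centre of its underside, z up.
- flat_part: The pale flat wooden block, 39 x 30 mm and 13 mm high; its 39 mm side lies along its x axis; loose, about 0.03 kg. Origin: centre of its underside, z up.
- ring_part: The bamboo ring lying flat, 42 to 45 mm across and 12 mm high; take it across its outside (its hole is not meant for a finger); loose, about 0.03 kg. Origin: centre of its underside, z up.
- batten_part: The short light wooden batten with a notch across the middle of its top, 60 mm long along its own x axis, 16 mm wide and 12 mm high (8 mm high in the notch); loose, about 0.03 kg. Origin: centre of its underside, z up.
- block_pad: The dark square rubber pad (68 x 68 x 8 mm, fixed) on which the block part lies at the start; four alike. Origin: centre of its underside, 56 mm above the table, so its top is 64 mm above the table. Axes as those of the pad rack. It does not move during the work, so it shows where in the row its part started.
- flat_pad: The dark square rubber pad (68 x 68 x 8 mm, fixed) on which the flat part lies at the start; four alike. Origin: centre of its underside, 56 mm above the table, so its top is 64 mm above the table. Axes as those of the pad rack. It does not move during the work, so it shows where in the row its part started.
- ring_pad: The dark square rubber pad (68 x 68 x 8 mm, fixed) on which the ring part lies at the start; four alike. Origin: centre of its underside, 56 mm above the table, so its top is 64 mm above the table. Axes as those of the pad rack. It does not move during the work, so it shows where in the row its part started.
- batten_pad: The dark square rubber pad (68 x 68 x 8 mm, fixed) on which the batten part lies at the start; four alike. Origin: centre of its underside, 56 mm above the table, so its top is 64 mm above the table. Axes as those of the pad rack. It does not move during the work, so it shows where in the row its part started.
- pad_rack: Source rack: fixed low wooden bench 84 mm deep (x), 366 mm long (y), deck top at 56 mm, carrying the four dark pads in a row at y = -135, -45, +45, +135 mm; end strips rise 6 mm above the deck. Origin: centre of its underside on the table; x away from the robot, y to its left, turned up to 7 degrees. Nearer or farther than the tray.
- tray: Target rack: fixed dark low bench 90 mm deep (x), 366 mm long (y), deck top at 56 mm; five pale ribs 5 mm thick, rising 6 mm above the deck, part it into four compartments, open at front and back, 85 mm clear. Compartment middles: x = 0, y = -135, -45, +45, +135 mm. Origin: centre of underside on the table; x away from the robot, y to its left, turned up to 7 degrees.

How it is judged:
At the end, for the whole second after the job is handed in: Each part lies flat on the tray deck, released and at rest, its centre within 15 mm (along and across) of the middle of the compartment that mirrors its starting place: pad at y = +135 mm to compartment at -135 mm, +45 to -45, -45 to +45, -135 to +135 (((y of block_pad in the frame of pad_rack between -0.165 and -0.105 m and y of block_part in the frame of tray between 0.12 and 0.15 m) or (y of block_pad in the frame of pad_rack between -0.075 and -0.015 m and y of block_part in the frame of tray between 0.03 and 0.06 m) or (y of block_pad in the frame of pad_rack between 0.015 and 0.075 m and y of block_part in the frame of tray between -0.06 and -0.03 m) or (y of block_pad in the frame of pad_rack between 0.105 and 0.165 m and y of block_part in the frame of tray between -0.15 and -0.12 m)) and x of block_part in the frame of tray between -0.015 and 0.015 m and z of block_part in the frame of tray between 0.052 and 0.06 m and angle between each of block_part, flat_part, ring_part, batten_part's own z axis and vertical below 0.15 rad and linear speed of each of block_part, flat_part, ring_part, batten_part below 0.02 m/s and angular speed of each of block_part, flat_part, ring_part, batten_part below 0.2 rad/s and ((y of flat_pad in the frame of pad_rack between -0.165 and -0.105 m and y of flat_part in the frame of tray between 0.12 and 0.15 m) or (y of flat_pad in the frame of pad_rack between -0.075 and -0.015 m and y of flat_part in the frame of tray between 0.03 and 0.06 m) or (y of flat_pad in the frame of pad_rack between 0.015 and 0.075 m and y of flat_part in the frame of tray between -0.06 and -0.03 m) or (y of flat_pad in the frame of pad_rack between 0.105 and 0.165 m and y of flat_part in the frame of tray between -0.15 and -0.12 m)) and x of flat_part in the frame of tray between -0.015 and 0.015 m and z of flat_part in the frame of tray between 0.052 and 0.06 m and ((y of ring_pad in the frame of pad_rack between -0.165 and -0.105 m and y of ring_part in the frame of tray between 0.12 and 0.15 m) or (y of ring_pad in the frame of pad_rack between -0.075 and -0.015 m and y of ring_part in the frame of tray between 0.03 and 0.06 m) or (y of ring_pad in the frame of pad_rack between 0.015 and 0.075 m and y of ring_part in the frame of tray between -0.06 and -0.03 m) or (y of ring_pad in the frame of pad_rack between 0.105 and 0.165 m and y of ring_part in the frame of tray between -0.15 and -0.12 m)) and x of ring_part in the frame of tray between -0.015 and 0.015 m and z of ring_part in the frame of tray between 0.052 and 0.06 m and ((y of batten_pad in the frame of pad_rack between -0.165 and -0.105 m and y of batten_part in the frame of tray between 0.12 and 0.15 m) or (y of batten_pad in the frame of pad_rack between -0.075 and -0.015 m and y of batten_part in the frame of tray between 0.03 and 0.06 m) or (y of batten_pad in the frame of pad_rack between 0.015 and 0.075 m and y of batten_part in the frame of tray between -0.06 and -0.03 m) or (y of batten_pad in the frame of pad_rack between 0.105 and 0.165 m and y of batten_part in the frame of tray between -0.15 and -0.12 m)) and x of batten_part in the frame of tray between -0.015 and 0.015 m and z of batten_part in the frame of tray between 0.052 and 0.06 m); the robot touches nothing.
It also fails if it takes over 99 s, if anything falls off the work surface, if the arm or the gripper's body presses on something with over 40 N, if the wrist force passes 120 N, or if a joint passes its speed limit or range.

## Working session

There is one attempt and no reset: what is moved stays moved. The work goes in short steps, Python scripts to look and compute and a tool call to move; the robot and the scene stay as the last step left them, time stands still between calls to the robot, and variables do not carry over. Pictures are saved under pics/ and viewed, at most 14 in all, crops included, and the job is handed in when it is done.

Besides the shell and the picture viewer there is one more tool, called after "Call:" as a command line: name --pt "numbers of a row" for each row, then --argument value for the rest. move_arm: Moves the arm, as the interface text tells. Its arguments: {"type":"object","properties":{"motion":{"type":"array","items":{"type":"array","items":{"type":"number"}}},"newtons":{"type":"number"}},"required":["motion"]}

```bash
mkdir -p pics
python3 - <<'E'
from plant import r,eyes
import cv2,numpy as np
s=r.get_state();print({k:np.round(v,3).tolist() for k,v in s.items()})
for n in("scene","top"):
    d=eyes.snapshot(n);np.savez(n+".npz",**d);cv2.imwrite(f"pics/{n}0.png",d["frame"][...,::-1])
    print(n,d["intrinsics"].round(1).tolist(),d["world_to_cam"].round(3).tolist())
E
```

```text
{'clock': 0.0, 'q': [-1.291, 0.69, -0.195, 1.566, 0.157, 0.902, -0.215], 'qd': [-0.0, -0.0, -0.001, -0.0, -0.0, 0.0, 0.001], 'joint_torque': [-0.0, -52.756, -1.267, -15.342, -0.053, 0.006, 0.0], 'tool_pos': [0.152, 0.606, 0.238], 'eef_rot': [0.123, 0.992, -0.001, -0.0], 'contact_force': [0.151, -0.159, -0.282], 'moment': [0.003, 0.068, 0.048], 'finger_force': 0.0, 'opening': 1.0}
scene [[519.1, 0.0, 316.8], [0.0, 519.1, 209.2], [0.0, 0.0, 1.0]] [[0.501, -0.865, -0.021, -0.314], [-0.569, -0.311, -0.761, 0.366], [0.652, 0.393, -0.649, 0.584], [0.0, 0.0, 0.0, 1.0]]
top [[445.8, 0.0, 317.7], [0.0, 445.8, 205.2], [0.0, 0.0, 1.0]] [[0.005, -1.0, 0.001, 0.001], [-0.998, -0.005, -0.067, 0.578], [0.067, -0.0, -0.998, 0.874], [0.0, 0.0, 0.0, 1.0]]
```

View pics/top0.png

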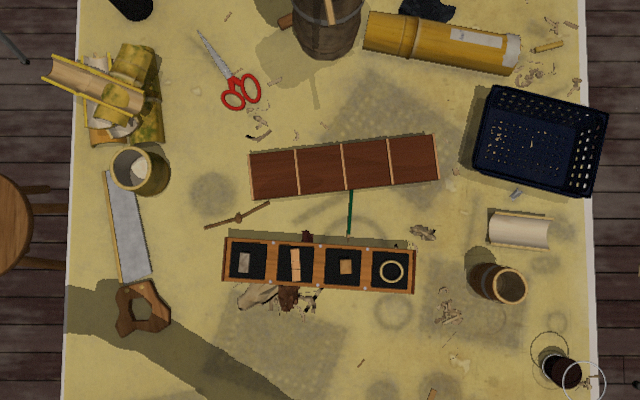

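View pics/scene0.png

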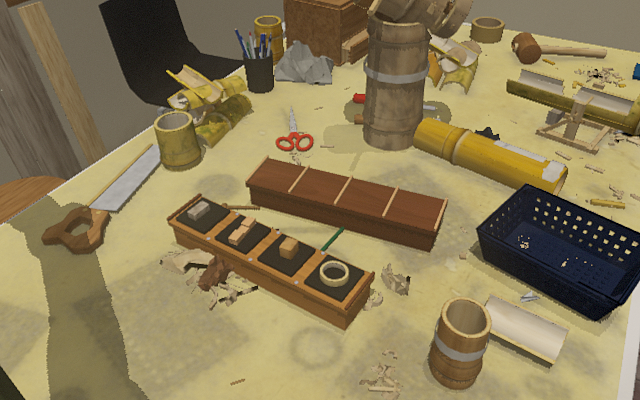

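```bash
cat > h.py <<'E'
import cv2,numpy as np
def cast(d,uv,z):
    uv=np.atleast_2d(uv).astype(float);K=d["intrinsics"];T=d["world_to_cam"];R=T[:3,:3];c=-R.T@T[:3,3]
    v=(np.c_[uv,np.ones(len(uv))]@np.linalg.inv(K).T)@R
    return (c+v*((z-c[2])/v[:,2])[:,None])[:,:2]
def cloud(d):
    z=d["z_map"].astype(float);K=d["intrinsics"];T=d["world_to_cam"]
    v,u=np.mgrid[:400,:640];p=np.stack([(u-K[0,2])/K[0,0]*z,(v-K[1,2])/K[1,1]*z,z],-1)
    return (p-T[:3,3])@T[:3,:3]
def rect(pts):
    (c,wh,a)=cv2.minAreaRect((np.asarray(pts)*1000).astype(np.float32));return np.round(c,1),np.round(wh,1),round(a,1)
def blobs(m,amin=30):
    cs,_=cv2.findContours(m.astype(np.uint8),cv2.RETR_EXTERNAL,cv2.CHAIN_APPROX_NONE)
    return [c[:,0] for c in cs if cv2.contourArea(c)>amin]
E
python3 - <<'E'
from h import *
d=np.load("top.npz");P=cloud(d);f=d["frame"].astype(int);hsv=cv2.cvtColor(d["frame"],cv2.COLOR_RGB2HSV)
v,u=np.mgrid[:400,:640];R,G,B=f[...,0],f[...,1],f[...,2]
Z=P[...,2]
tm=(u>240)&(u<450)&(v>125)&(v<215)&(Z>.045)&(Z<.07)
print("tray z",np.median(Z[tm]));
for c in blobs(cv2.morphologyEx(tm.astype(np.uint8),cv2.MORPH_OPEN,np.ones((3,3))),500):print("tray",rect(cast(d,c,.058)))
sm=(u>215)&(u<425)&(v>230)&(v<300)&(Z>.045)&(Z<.1)
for c in blobs(cv2.morphologyEx(sm.astype(np.uint8),cv2.MORPH_OPEN,np.ones((3,3))),500):print("rack",rect(cast(d,c,.058)))
pad=(u>215)&(u<425)&(v>230)&(v<300)&(f.max(-1)<50)
pad=cv2.morphologyEx(pad.astype(np.uint8),cv2.MORPH_OPEN,np.ones((3,3)))
for c in blobs(pad,300):
    h=cv2.convexHull(c);m=np.zeros((400,640),np.uint8);cv2.drawContours(m,[h],-1,1,-1);m=cv2.erode(m,np.ones((5,5)))
    part=(m>0)&(f.max(-1)>60);print("pad",rect(cast(d,c,.064)))
    for b in blobs(part,20):
        zt=np.percentile(Z[part],80);print("   part",b.mean(0).round(0),"ztop",zt.round(4),rect(cast(d,b,zt)))
g=d["frame"][120:305,210:450,::-1];cv2.imwrite("pics/crop.png",cv2.resize(g,None,fx=3.3,fy=3.2,interpolation=2))
E
```

```text
tray z 0.055091899533484597
tray (array([649.6, -44.7]), array([ 90.3, 365.6]), 6.6)
rack (array([461.3,   1.8]), array([366.6,  83.9]), 86.4)
pad (array([ 453.7, -132.5]), array([67.5, 66.4]), 86.4)
   part [391. 271.] ztop 0.0757 (array([ 452.5, -133.1]), array([40.6, 44.7]), 0.3)
pad (array([459.7, -43.5]), array([65.9, 66.7]), 86.7)
   part [346. 266.] ztop 0.0852 (array([461.9, -47.9]), array([25.6, 20.2]), 0.1)
pad (array([463. ,  24.3]), array([65.6, 24.6]), 0.3)
pad (array([466.5,  65.9]), array([26.8, 65.9]), 88.7)
pad (array([470.8, 134.6]), array([66.8, 66.7]), 86.2)
   part [244. 262.] ztop 0.0769 (array([467.2, 140.8]), array([19.2, 36.9]), 85.2)
```

View pics/crop.png

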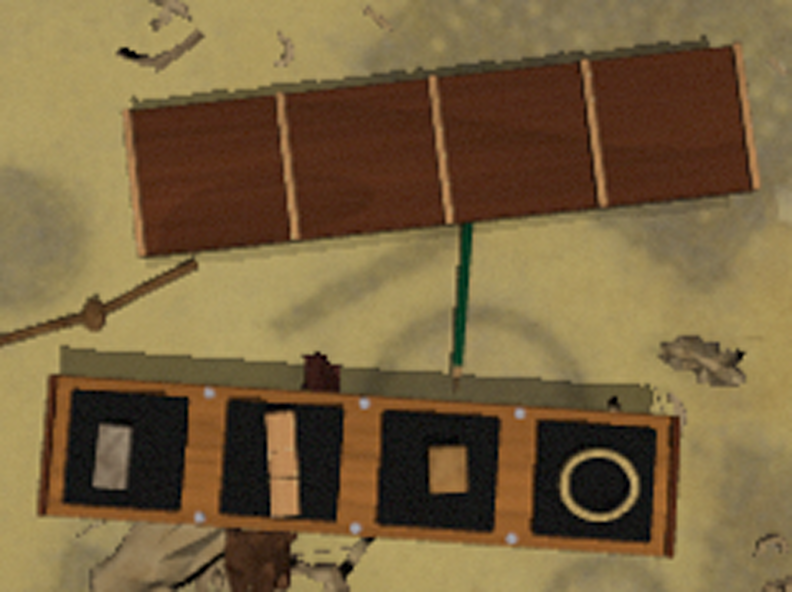

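Run:
```python
from h import *
d=np.load("top.npz");P=cloud(d);f=d["frame"].astype(int)
v,u=np.mgrid[:400,:640];Z=P[...,2]
m=(u>225)&(u<413)&(v>242)&(v<290)&(Z>.0695)
for c in blobs(m,20):
    k=np.zeros((400,640),np.uint8);cv2.drawContours(k,[c.reshape(-1,1,2)],-1,1,-1);zz=Z[(k>0)&m]
    print(c.mean(0).round(0),np.percentile(zz,[20,50,80]).round(4),rect(cast(d,c,np.median(zz))))
print((Z[252:274:2,234:256:2]*1000).round(0).astype(int))
print(f.max(-1)[252:274:2,234:256:2])
```

```text
[391. 271.] [0.0731 0.0746 0.076 ] (array([ 451.4, -132.4]), array([38.8, 42.9]), 0.3)
[345. 266.] [0.0827 0.0839 0.0853] (array([461. , -47.1]), array([26. , 20.7]), 5.7)
[244. 263.] [0.0745 0.0756 0.077 ] (array([466.8, 141.3]), array([19.2, 35.8]), 87.0)
[295. 265.] [0.072  0.0742 0.0756] (array([462.8,  45.6]), array([59.8, 16.2]), 3.8)
[[ 64  61  62  62  61  64  65  65  65  62  64]
 [ 63  65  64  76  75  77  74  73  62  62  62]
 [ 62  64  61  76  75  75  74  76  63  62  64]
 [ 62  63  62  75  75  76  78  76  62  64  60]
 [ 61  64  60  77  76  76  73  75  64  61  62]
 [ 65  62  62  76  76  77  76  79  61  63  62]
 [ 63  63  65  75  75  75  79  71  62  62  65]
 [ 62  63  62  77  75  76  74  70  62  64  64]
 [ 62  65  75  75  77  77  75  69  64  64  60]
 [ 65  63  76  75  75  75  78  68  63  60  61]
 [ 61  64  63  74  75  78  77 910  64  65  62]]
[[ 23  21  21  64  56  37  27  12  17  24  23]
 [ 19  25  22 119 128 147 145 144  41  25  19]
 [ 22  22  19 125 137 133 123 147  26  22  28]
 [ 21  20  20 127 129 124 136 139  30  27  22]
 [ 21  24  18 127 116 129 145 133  22  26  24]
 [ 15  23  20 113 113 127 140 116  26  20  24]
 [ 23  26  34 116 111 121 130 104  15  26  27]
 [ 26  17  45 130 117 124 127  81  22  16  16]
 [ 23  20  82 132 133 124 116  79  23  28  15]
 [ 25  19 106 132 130 119 131  65  21  22  24]
 [ 25  24  35  76  89 102 125  50  26  25  21]]
```

```bash
cat >> h.py <<'E'
from scipy.spatial.transform import Rotation as Ro
def go(x,y,z,a=0):
    "row (mm, deg) from measured pose to TCP x,y,z mm, tool down, finger line at world angle a deg"
    from plant import r
    s=r.get_state();R0=Ro.from_quat(s["eef_rot"]);c,n=np.cos(np.radians(a)),np.sin(np.radians(a))
    R1=Ro.from_matrix(np.array([[-n,c,0],[c,n,0],[0,0,-1]]))
    p=R0.inv().apply(np.array([x,y,z])-np.asarray(s["tool_pos"])*1000)
    print("clock",round(s["clock"],2),"row",p.round(1),(R0.inv()*R1).as_rotvec(degrees=True).round(1))
E
python3 - <<'E'
from h import *
d=np.load("top.npz");P=cloud(d);m=(d["z_map"]>0)&(P[...,2]>.11)&(P[...,0]<.95)&(abs(P[...,1])<.5)
n,l,st,_=cv2.connectedComponentsWithStats(m.astype(np.uint8))
for i in range(1,n):
    if st[i,4]>40:
        q=P[l==i]*1000;print(st[i],q.min(0).round(),q.max(0).round())
go(310,370,220,38);go(467,141,200,0)
E
```

```text
[ 291    0   74   37 2003] [798. -75. 110.] [949.  52. 337.]
[490 268  38  37 449] [ 399. -366.  110.] [ 462. -303.  121.]
clock 0.1 row [-210.6 -190.1   18.3] [-0.1  0.  37.9]
clock 0.1 row [-418.6 -374.    38.7] [-0.1  0.1 75.9]
```

Call:
move_arm --pt "-210 -190 18 0 0 38 0" --pt "-210 -190 18 0 0 38 0" --pt "-210 -190 18 0 0 38 0" --pt "-210 -190 18 0 0 38 0" --pt "-210 -190 18 0 0 38 0" --newtons 15

```text
clock: 0.72
tool_pos: [0.3111, 0.3671, 0.2204]
eef_rot: [0.441, 0.897, -0.001, 0.001]
contact_force: [0.4, -0.2, -0.3]
opening: 1.001
finger_force: 0.0
```

```bash
python3 -c "
from h import *
go(467,141,200,0)"
```

```text
clock 0.72 row [-274.2  -14.7   21. ] [-0.   0.2 37.6]
```

Call:
move_arm --pt "-274 -15 21 0 0 37.6 0" --pt "-274 -15 21 0 0 37.6 0" --pt "-274 -15 21 0 0 37.6 0" --pt "-274 -15 21 0 0 37.6 0" --pt "-274 -15 21 0 0 37.6 0"

```text
clock: 1.35
tool_pos: [0.4677, 0.1414, 0.1994]
eef_rot: [0.707, 0.707, -0.001, 0.001]
contact_force: [0.1, -0.1, -0.5]
opening: 0.997
finger_force: 0.0
```

Run:
```python
from h import *
from plant import eyes
go(467,141,120,0)
d=eyes.snapshot("wrist");np.savez("w1.npz",**d);cv2.imwrite("pics/w1.png",d["frame"][...,::-1])
```

```text
clock 1.35 row [-0.2 -0.8 79.4] [ 0.   0.1 -0.1]
```

View pics/w1.png

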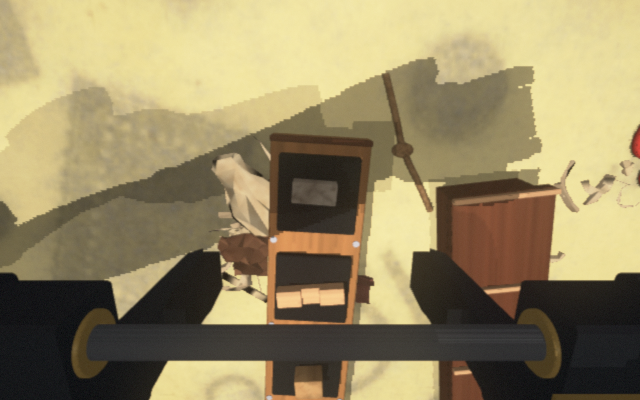

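Call:
move_arm --pt "-2 -1 62 0 0 0 0.2" --pt "-2 -1 115 0 0 0 0.3" --pt "-2 -1 132.5 0 0 0 0.3" --pt "-2 -1 132.5 0 0 0 0.9" --pt "-2 -1 132.5 0 0 0 0.9" --newtons 15

```text
clock: 2.02
tool_pos: [0.4647, 0.1442, 0.0671]
eef_rot: [0.705, 0.709, -0.0, -0.0]
contact_force: [0.5, -0.7, 0.2]
opening: 0.497
finger_force: 0.0
```

Call:
move_arm --pt "0 0 0 0 0 0 0.9" --pt "0 0 0 0 0 0 0.9" --pt "0 0 0 0 0 0 0.9"

```text
clock: 2.4
tool_pos: [0.4651, 0.1436, 0.0674]
eef_rot: [0.705, 0.709, 0.0, 0.0]
contact_force: [0.4, 0.3, 0.8]
opening: 0.416
finger_force: 14.8
```

Call:
move_arm --pt "0 0 -45 0 0 0 0.9" --pt "-25 15 -75 0 0 0 0.9" --pt "-75 47 -75 0 0 0 0.9" --pt "-127 79 -75 0 0 0 0.9" --pt "-180 112 -75 0 0 0 0.9"

```text
clock: 3.02
tool_pos: [0.5789, -0.0373, 0.1425]
eef_rot: [0.705, 0.709, 0.0, -0.0]
contact_force: [1.3, 0.8, -1.0]
opening: 0.412
finger_force: 14.8
```

Call:
move_arm --pt "-50 31 0 0 0 0 0.9" --pt "-100 62 0 0 0 0 0.9" --pt "-141 88 0 0 0 0 0.9" --pt "-141 88 0 0 0 0 0.9"

```text
clock: 3.52
tool_pos: [0.6673, -0.1824, 0.1419]
eef_rot: [0.707, 0.707, -0.001, 0.002]
contact_force: [-0.3, 0.4, -0.4]
opening: 0.414
finger_force: 14.8
```

```bash
python3 -c "
from h import *
go(665,-177,61,0)"
```

```text
clock 3.52 row [ 5.7 -2.4 80.8] [ 0.1  0.2 -0.1]
```

Call:
move_arm --pt "5 -2 55 0 0 0 0.9" --pt "5 -2 75 0 0 0 0.9" --pt "5 -2 82 0 0 0 0.9" --pt "5 -2 82 0 0 0 0.9"

```text
clock: 4.03
tool_pos: [0.6654, -0.1713, 0.061]
eef_rot: [0.705, 0.709, 0.0, 0.0]
contact_force: [0.3, -0.2, -0.5]
opening: 0.411
finger_force: 14.8
```

Call:
move_arm --pt "0 0 0 0 0 0 0.3" --pt "0 0 0 0 0 0 0.3" --pt "0 0 -40 0 0 0 0.1" --pt "0 0 -80 0 0 0 0" --pt "0 0 -80 0 0 0 0"

```text
clock: 4.65
tool_pos: [0.6677, -0.1723, 0.1445]
eef_rot: [0.705, 0.709, 0.002, 0.004]
contact_force: [0.7, 0.1, -0.5]
opening: 0.95
finger_force: 0.0
```

```bash
python3 -c "
from h import *
go(462.5,46,140,0)"
```

```text
clock 4.65 row [ 219.3 -204.1    2.4] [0.5 0.1 0.3]
```

Call:
move_arm --pt "50 -47 0 0 0 0 0" --pt "95 -88 0 0 0 0 0" --pt "140 -130 0 0 0 -4 0" --pt "183 -170 0 0 0 -4 0" --pt "219 -204 0 0 0 -4 0"

```text
clock: 5.28
tool_pos: [0.4573, 0.0482, 0.14]
eef_rot: [0.679, 0.734, -0.0, -0.001]
contact_force: [1.0, 1.1, 0.3]
opening: 0.999
finger_force: 0.0
```

Call:
move_arm --pt "0 0 0 0 0 0 0" --pt "0 0 0 0 0 0 0"

```text
clock: 5.52
tool_pos: [0.4604, 0.046, 0.1401]
eef_rot: [0.68, 0.733, 0.0, 0.0]
contact_force: [0.5, -0.3, 0.7]
opening: 1.001
finger_force: 0.0
```

```bash
python3 -c "
from h import *
go(462.8,45.6,66.5,4)
from plant import eyes
d=eyes.snapshot('wrist');cv2.imwrite('pics/w2.png',d['frame'][...,::-1])"
```

```text
clock 5.53 row [-0.5  2.3 73.6] [0.  0.  0.3]
```

View pics/w2.png

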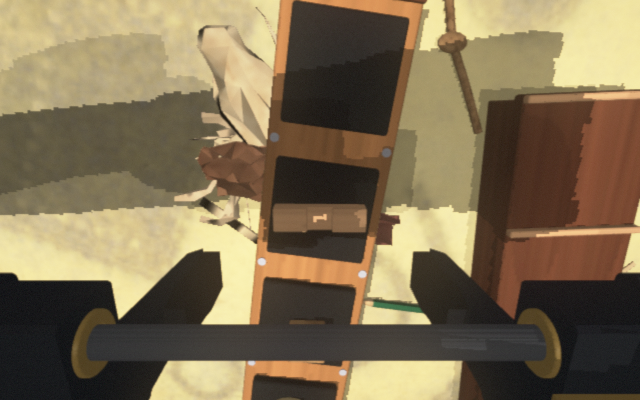

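Call:
move_arm --pt "0 2 40 0 0 0 0.12" --pt "0 2 65 0 0 0 0.12" --pt "0 2 74 0 0 0 0.12" --pt "0 2 74 0 0 0 0.7" --pt "0 2 74 0 0 0 0.7"

```text
clock: 6.2
tool_pos: [0.4624, 0.0463, 0.0669]
eef_rot: [0.68, 0.733, 0.001, 0.001]
contact_force: [-0.4, -0.3, -0.6]
opening: 0.677
finger_force: 12.8
```

Call:
move_arm --pt "0 0 0 0 0 0 0.7" --pt "0 0 0 0 0 0 0.7"

```text
clock: 6.45
tool_pos: [0.4621, 0.0467, 0.0669]
eef_rot: [0.68, 0.733, 0.001, 0.0]
contact_force: [-0.6, 0.2, 4.3]
opening: 0.675
finger_force: 15.0
```

```bash
python3 -c "
from h import *
go(654.8,-89.4,145,4);go(462.8,45.6,140,4)"
```

```text
clock 6.45 row [-150.2  182.   -77.9] [ 0.1 -0.   0.3]
clock 6.45 row [ -1.1   0.7 -73.1] [ 0.1 -0.   0.3]
```

Opening 59 mm: batten held. Move to the compartment at −45.

Call:
move_arm --pt "0 0 -45 0 0 0 0.7" --pt "-20 24 -78 0 0 0 0.7" --pt "-57 70 -78 0 0 0 0.7" --pt "-95 116 -78 0 0 0 0.7" --pt "-130 158 -78 0 0 0 0.7"

```text
clock: 7.08
tool_pos: [0.6304, -0.0725, 0.1448]
eef_rot: [0.68, 0.733, 0.0, 0.0]
contact_force: [0.7, 1.2, -0.2]
opening: 0.677
finger_force: 15.0
```

Call:
move_arm --pt "-20 24 0 0 0 0 0.7" --pt "-20 24 0 0 0 0 0.7" --pt "-20 24 0 0 0 0 0.7"

```text
clock: 7.45
tool_pos: [0.653, -0.088, 0.1439]
eef_rot: [0.68, 0.734, -0.0, -0.001]
contact_force: [-0.9, 0.3, 0.2]
opening: 0.674
finger_force: 15.0
```

```bash
python3 -c "
from h import *
go(654.8,-89.4,60,4)"
```

```text
clock 7.45 row [-1.6  1.8 83.9] [-0.1 -0.1  0.4]
```

Call:
move_arm --pt "-2 2 55 0 0 0 0.7" --pt "-2 2 77 0 0 0 0.7" --pt "-2 2 84 0 0 0 0.7" --pt "-2 2 84.5 0 0 0 0.7" --pt "-2 2 84.5 0 0 0 0.1"

```text
clock: 8.07
tool_pos: [0.6573, -0.0908, 0.061]
eef_rot: [0.68, 0.733, 0.001, 0.001]
contact_force: [-0.1, 0.3, 1.0]
opening: 0.773
finger_force: 0.0
```

Call:
move_arm --pt "0 0 0 0 0 0 0.1" --pt "0 0 0 0 0 0 0.1" --pt "0 0 -40 0 0 0 0.1" --pt "0 0 -80 0 0 0 0" --pt "0 0 -80 0 0 0 0"

```text
clock: 8.7
tool_pos: [0.6592, -0.0916, 0.1434]
eef_rot: [0.68, 0.733, 0.002, 0.003]
contact_force: [0.2, 0.3, -0.3]
opening: 1.0
finger_force: 0.0
```

```bash
python3 -c "
from h import *
go(461,-47.3,140,1)"
```

```text
clock 8.7 row [  59.  -194.3    1.9] [0.4 0.1 3.3]
```

Now the block; let it settle above and check.

Call:
move_arm --pt "18 -58 0 0 0 0 0" --pt "35 -115 0 0 0 3 0" --pt "52 -172 0 0 0 3 0" --pt "59 -194 0 0 0 3 0.3" --pt "59 -194 0 0 0 3 0.3"

```text
clock: 9.32
tool_pos: [0.4567, -0.0466, 0.1394]
eef_rot: [0.699, 0.715, -0.001, -0.001]
contact_force: [0.2, 0.3, -0.1]
opening: 0.802
finger_force: 0.0
```

Call:
move_arm --pt "0 0 0 0 0 0 0.3" --pt "0 0 0 0 0 0 0.3"

```text
clock: 9.57
tool_pos: [0.4604, -0.0472, 0.1395]
eef_rot: [0.699, 0.715, 0.001, 0.001]
contact_force: [-0.4, 0.4, -0.1]
opening: 0.7
finger_force: 0.0
```

```bash
python3 -c "
from h import *
go(461,-47.3,68,1)
from plant import eyes
d=eyes.snapshot('wrist');cv2.imwrite('pics/w3.png',d['frame'][...,::-1])
d=eyes.snapshot('top');np.savez('top2.npz',**d);cv2.imwrite('pics/top2.png',d['frame'][...,::-1])"
```

```text
clock 9.57 row [-0.1  0.5 71.5] [0.1 0.  0.3]
```

View pics/w3.png

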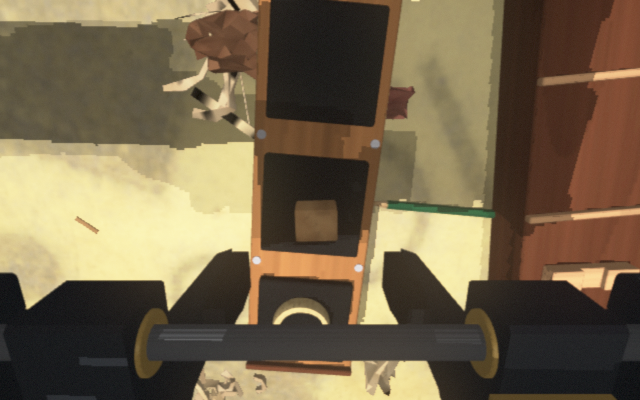

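View pics/top2.png

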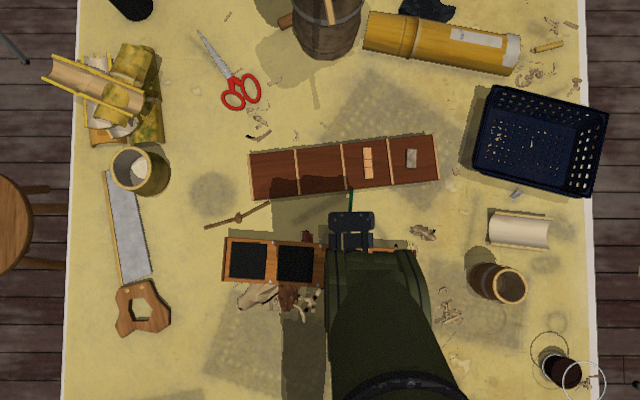

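Call:
move_arm --pt "0 0 40 0 0 0 0.4" --pt "0 0 64 0 0 0 0.5" --pt "0 0 71 0 0 0 0.5" --pt "0 0 71 0 0 0 0.95" --pt "0 0 71 0 0 0 0.95"

```text
clock: 10.3
tool_pos: [0.4593, -0.047, 0.0695]
eef_rot: [0.699, 0.715, 0.001, 0.001]
contact_force: [0.4, -0.2, 1.2]
opening: 0.296
finger_force: 0.0
```

Call:
move_arm --pt "0 0 0 0 0 0 0.95" --pt "0 0 0 0 0 0 0.95"

```text
clock: 10.55
tool_pos: [0.4592, -0.0469, 0.0694]
eef_rot: [0.699, 0.715, 0.001, 0.001]
contact_force: [-0.2, 0.3, 7.4]
opening: 0.293
finger_force: 15.0
```

```bash
python3 -c "
from h import *
go(644.4,0,145,1)
d=np.load('top2.npz');P=cloud(d);v,u=np.mgrid[:400,:640];Z=P[...,2]
m=(u>330)&(u<435)&(v>138)&(v<190)&(Z>.0635)
for c in blobs(m,20):
    w,s,a=rect(cast(d,c,.068));t=np.radians(6.6);q=w-[649.6,-44.7];print(w,s,a,'tray',q@[np.cos(t),np.sin(t)],q@[-np.sin(t),np.cos(t)])"
```

```text
clock 10.55 row [ 42.7 186.4 -75.3] [0.1 0.  0.3]
[641.6 -91.8] [15.2 28.8] 89.9 tray -13.360521913017188 -45.86836005583574
[ 665.5 -173.3] [18.7 36.7] 85.4 tray 1.013709419663634 -129.5752383490476
[673.3 -90. ] [15.3 27. ] 89.9 tray 18.33628162740247 -47.72379674837889
```

Call:
move_arm --pt "0 0 -45 0 0 0 0.95" --pt "7 30 -75 0 0 0 0.95" --pt "20 88 -75 0 0 0 0.95" --pt "33 145 -75 0 0 0 0.95" --pt "43 186 -75 0 0 0 0.95"

```text
clock: 11.18
tool_pos: [0.6458, 0.0014, 0.1441]
eef_rot: [0.699, 0.715, 0.001, 0.0]
contact_force: [-0.6, -0.6, -0.4]
opening: 0.295
finger_force: 15.0
```

Call:
move_arm --pt "0 0 0 0 0 0 0.95" --pt "0 0 0 0 0 0 0.95"

```text
clock: 11.42
tool_pos: [0.6421, -0.0002, 0.1433]
eef_rot: [0.699, 0.715, -0.001, -0.001]
contact_force: [-0.5, 0.3, -0.9]
opening: 0.292
finger_force: 15.0
```

```bash
python3 -c "
from h import *
go(644.4,0,61.5,1)"
```

```text
clock 11.43 row [ 0.2  2.5 81.7] [-0.1  0.   0.3]
```

Call:
move_arm --pt "0 2 55 0 0 0 0.95" --pt "0 2 75 0 0 0 0.95" --pt "0 2 81.5 0 0 0 0.95" --pt "0 2 81.5 0 0 0 0.95" --pt "0 2 81.5 0 0 0 0.4"

```text
clock: 12.05
tool_pos: [0.6466, 0.0003, 0.0636]
eef_rot: [0.699, 0.715, 0.001, 0.001]
contact_force: [0.5, 0.1, 0.3]
opening: 0.381
finger_force: 0.0
```

Call:
move_arm --pt "0 0 0 0 0 0 0.4" --pt "0 0 0 0 0 0 0.4" --pt "0 0 -40 0 0 0 0.1" --pt "0 0 -80 0 0 0 0" --pt "0 0 -80 0 0 0 0"

```text
clock: 12.68
tool_pos: [0.6482, 0.0004, 0.1457]
eef_rot: [0.699, 0.715, 0.003, 0.002]
contact_force: [0.2, 0.1, -0.6]
opening: 0.915
finger_force: 0.0
```

```bash
python3 -c "
from h import *
go(452,-133,140,0)"
```

```text
clock 12.68 row [-128.9 -199.2    4.3] [ 0.4 -0.   1.3]
```

Call:
move_arm --pt "-28 -44 0 0 0 0 0" --pt "-60 -93 1 0 0 1.3 0" --pt "-93 -144 2 0 0 1.3 0" --pt "-129 -199 4 0 0 1.3 0" --pt "-129 -199 4 0 0 1.3 0"

```text
clock: 13.3
tool_pos: [0.4437, -0.136, 0.1376]
eef_rot: [0.709, 0.705, -0.003, -0.002]
contact_force: [1.4, -0.2, 0.6]
opening: 1.003
finger_force: 0.0
```

Call:
move_arm --pt "0 0 0 0 0 0 0" --pt "0 0 0 0 0 0 0"

```text
clock: 13.55
tool_pos: [0.4513, -0.1321, 0.138]
eef_rot: [0.706, 0.708, 0.001, 0.0]
contact_force: [0.1, 0.8, -0.2]
opening: 1.002
finger_force: 0.0
```

```bash
python3 -c "
from h import *
go(452,-133,66.5,0)
from plant import eyes
d=eyes.snapshot('wrist');cv2.imwrite('pics/w4.png',d['frame'][...,::-1])"
```

```text
clock 13.55 row [-1.   0.6 71.5] [ 0.1 -0.   0.1]
```

View pics/w4.png

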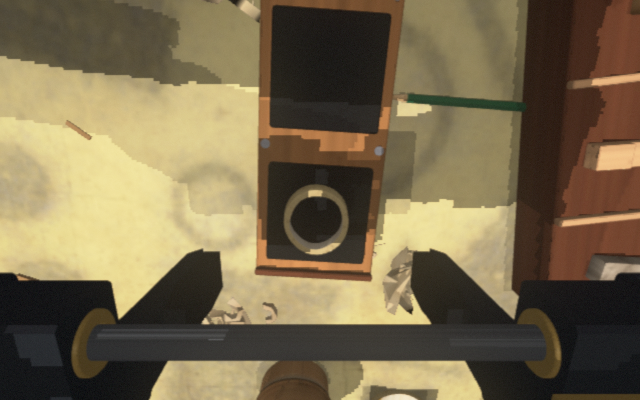

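Call:
move_arm --pt "-1 1 40 0 0 0 0.25" --pt "-1 1 64 0 0 0 0.3" --pt "-1 1 72 0 0 0 0.3" --pt "-1 1 72 0 0 0 0.85" --pt "-1 1 72 0 0 0 0.85" --newtons 12

```text
clock: 14.22
tool_pos: [0.4511, -0.1341, 0.0669]
eef_rot: [0.707, 0.707, 0.0, 0.0]
contact_force: [0.2, -0.3, 0.0]
opening: 0.5
finger_force: 0.0
```

Call:
move_arm --pt "0 0 0 0 0 0 0.85" --pt "0 0 0 0 0 0 0.85"

```text
clock: 14.48
tool_pos: [0.451, -0.1342, 0.0668]
eef_rot: [0.707, 0.707, 0.0, 0.001]
contact_force: [-0.5, 0.9, 4.1]
opening: 0.463
finger_force: 12.1
```

```bash
python3 -c "
from h import *
go(634.1,89.4,140,0)"
```

```text
clock 14.47 row [223.5 183.2 -73. ] [0.1 0.  0. ]
```

Call:
move_arm --pt "0 0 -45 0 0 0 0.85" --pt "20 17 -75 0 0 0 0.85" --pt "65 53 -75 0 0 0 0.85" --pt "110 90 -75 0 0 0 0.85" --pt "155 127 -75 0 0 0 0.85"

```text
clock: 15.1
tool_pos: [0.5784, 0.0222, 0.1416]
eef_rot: [0.707, 0.707, 0.0, 0.0]
contact_force: [0.5, -1.1, 0.2]
opening: 0.468
finger_force: 12.0
```

Call:
move_arm --pt "40 32 0 0 0 0 0.85" --pt "69 56 0 0 0 0 0.85" --pt "69 56 0 0 0 0 0.85" --pt "69 56 0 0 0 0 0.85"

```text
clock: 15.6
tool_pos: [0.6326, 0.0887, 0.1409]
eef_rot: [0.707, 0.707, -0.001, -0.0]
contact_force: [0.5, -0.4, -0.0]
opening: 0.461
finger_force: 12.0
```

```bash
python3 -c "
from h import *
go(634.1,89.4,59,0)"
```

```text
clock 15.6 row [ 0.9  1.6 81.9] [-0.1  0.1 -0. ]
```

Call:
move_arm --pt "1 2 55 0 0 0 0.85" --pt "1 2 75 0 0 0 0.85" --pt "1 2 82 0 0 0 0.85" --pt "1 2 82 0 0 0 0.85" --pt "1 2 82 0 0 0 0.3"

```text
clock: 16.23
tool_pos: [0.6365, 0.0908, 0.0605]
eef_rot: [0.707, 0.707, 0.001, 0.001]
contact_force: [-0.0, -0.6, -0.1]
opening: 0.554
finger_force: 0.0
```

Call:
move_arm --pt "0 0 0 0 0 0 0.3" --pt "0 0 0 0 0 0 0.3" --pt "0 0 -40 0 0 0 0.1" --pt "0 0 -80 0 0 0 0" --pt "0 0 -120 0 0 0 0"

```text
clock: 16.85
tool_pos: [0.6355, 0.091, 0.1806]
eef_rot: [0.707, 0.707, 0.0, 0.0]
contact_force: [0.5, -0.0, -0.2]
opening: 0.995
finger_force: 0.0
```

Call:
move_arm --pt "50 -30 0 0 0 0 0" --pt "100 -70 0 0 0 0 0" --pt "150 -110 0 0 0 0 0" --pt "200 -150 0 0 0 0 0" --pt "200 -150 0 0 0 0 0"

```text
clock: 17.48
tool_pos: [0.4811, 0.2969, 0.1793]
eef_rot: [0.703, 0.711, 0.0, -0.002]
contact_force: [1.6, 0.2, 0.3]
opening: 1.0
finger_force: 0.0
```

```bash
python3 -c "
from h import *
from plant import eyes
d=eyes.snapshot('top');P=cloud(d);cv2.imwrite('pics/top3.png',cv2.resize(d['frame'][120:305,210:450,::-1],None,fx=3.3,fy=3.2))
v,u=np.mgrid[:400,:640];Z=P[...,2]
m=(u>250)&(u<436)&(v>138)&(v<197)&(Z>.0645)&(Z<.09)
t=np.radians(6.6)
for c in blobs(m,15):
    w,s,a=rect(cast(d,c,.07));q=w-[649.6,-44.7];print(w,s,a,'tray',(q@[np.cos(t),np.sin(t)]).round(1),(q@[-np.sin(t),np.cos(t)]).round(1))"
```

```text
[637.4 -91.5] [15.2 21.1] 89.9 tray -17.5 -45.1
[635.7  90.8] [38.2 41.8] 0.3 tray 1.8 136.2
[ 6.466e+02 -3.000e-01] [24.9 19. ] 0.3 tray 2.1 44.5
[ 665.4 -173. ] [18.4 35.6] 85.4 tray 0.9 -129.3
[673.9 -89.7] [21.2 15.3] 0.3 tray 19.0 -47.5
```

View pics/top3.png

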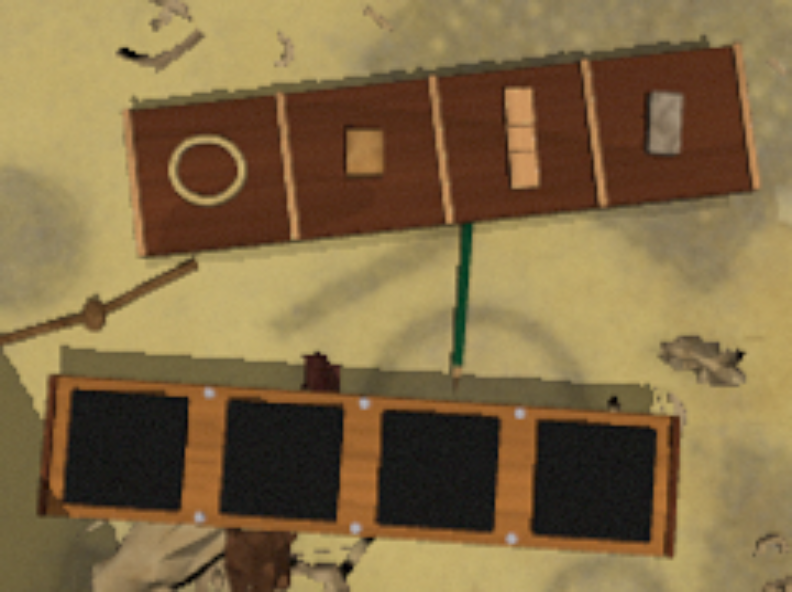

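The picture shows all four parts flat in their mirrored compartments: ring at (207,170), block at (364,152), batten at (521,137) and flat at (665,123). All are within 7 mm of the compartment middles, and the arm is clear.

```bash
python3 -c "
from plant import finish_job
print(finish_job())"
```

```text
the job is handed in; nothing more can be done
None
```

All four parts now lie flat in the tray in reverse order, each within about 7 mm of its compartment's middle by the last top-camera check, and the job was handed in at about 17.5 s on the robot's clock; no verdict was returned.

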